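# Find the heavy side of a tumbler drum by feel

## Robot

A 7-joint arm with a two-finger parallel gripper is mounted at the origin on a cart in front of the work surface, level with it; the furniture and walls round the work are solid. World frame = base frame: x ahead of the robot, y to its left, z up, the work surface at z = 0. Lengths are in m, angles in rad, forces in N, time in s.
With the tool pointing down it reaches from about 0.425 to 0.925 m from the base axis. Payload 6.8 kg.
Tool frame: the origin (TCP) lies between the finger pads, 19 mm behind the fingertips; this is the grasp point; z points along the fingers, y is the line along which they close (so a half turn about z gives the same grasp; the last joint's range is limited). The gripper opens to 85 mm and grips with 20 to 120 N. Pads are 22 mm wide; open, the fingers measure 114 mm over their backs; the gripper's body (76 mm by 85 mm) begins 54 mm behind the grasp point. The pads swing forward as they close: fully open they stand 13 mm farther back than shut.
Start: joints at [1.178, 0.477, 0.022, 1.555, -0.011, 1.109, -0.083], TCP at [0.19, -0.648, 0.25] pointing down, gripper open.
Joint ranges: [-2.96, 2.96], [-0.34, 2.1], [-1.41, 1.46], [0.24, 2.44], [-1.37, 4.51], [0.17, 1.92], [-2.96, 2.96]. Speed limits (rad/s): [2.39, 2.39, 3.14, 3.14, 3.14, 3.14, 3.14].

## Interface

Orientations are given as a unit quaternion [w, x, y, z].
In Python, from station import * gives the robot as it stands.
- The arm moves only by the tool jog_arm, never from a script. Its argument "moves" is one flat list of numbers, 7 for each row, row after row: the shift along the tool's x, y, z normalised to -1 to 1, where 1 is 20 mm, then the turn, a rotation vector about the tool's x, y, z normalised to -1 to 1, where 1 is 4 degrees, then the opening, from 0 (shut) to 1 (fully open). In form: [x, y, z, rx, ry, rz, claw, x, y, z, rx, ry, rz, claw, ...]. A call has exactly 8 rows; each row shifts and turns the commanded pose from where the row before left it, along the tool's axes as they then stand; what a row does not reach is not made up. A row lasts 1/12 s, in which the tool goes at most 41.7 mm and 7.16 degrees, less where a joint would pass 70% of its speed; a pose out of reach is approached as far as the arm can. A call with a number of a shift or a turn outside -1 to 1 is refused whole. A call with a gripper value outside its range is refused whole. The fingers move at their own pace and stop on an object; "grip_force" is the grip in N (left out, the last holds). Time passes only in rows, so rows that do not move let the fingers close, or fill a call up. It gives the time, the measured TCP pose, the force, the opening and the grip force at its end, in the units of the state.
- get_obs(): the state, without advancing time (a new reading comes with each control period).
- read_camera(name): name is "scene" or "top" or "wrist"; returns a dict with "color" (384x512x3 uint8, blue, green, red), "fx", "fy", "cx", "cy" (pixels), "rvec" (rotation vector, rad) and "tvec" (3), from world to camera coordinates, as OpenCV has them. Camera axes: x right, y down, z forward; pixel columns grow to the right and rows downward; lengths in m; the calibration is good to about 2 mm. A picture is of the moment at which its call begins. There is no depth.
- hand_in(): hands the job in; it is judged then, once.
The state is a dict: "t": time; "q": joint angles; "joint_vel": joint speeds; "joint_torque": joint torques, N m; "eef_pos": TCP position; "tool_rot": TCP orientation; "contact_force": force on the tool from outside, world axes, zero at the start; "torque": the same for the moment, N m; "gripper_width": opening from 0.0 (shut) to 1.0 (fully open); "grasp_force": force on a finger pad.
Only numpy, scipy, OpenCV 4.12 (cv2) and the standard library are available. Lean on these libraries where they do the work, as an engineer would, in place of code of your own. Each camera call takes 0.05 s, during which the arm holds its last target. There are 200 camera calls.

## Task

Something has stuck fast, unseen, to one side of the inside of the closed drum on the hand-cranked tumbler. Take hold of the crank's handle, turn the drum right round to feel where it is heavy, then bring the heavy side straight down and finish while still gripping the handle, holding the drum still there. Leave the tape roll, beaker, bung and matchbox in front of it where they are.

Things in the scene. Friction and masses are not known exactly. Their poses are not given: they have to be found in the camera images.
- stand: Fixed tumbler: iron plate 224 x 150 x 10 mm, two grey brackets, closed aluminium drum (120 mm across) on a level axle, dark crank in front. Origin: centre of the plate's underside, on the table. x runs level along the axle from crank to drum, z up, y left as seen from the crank. In x: handle sleeve -110 to -60 mm, crank arm and hub -20 to -4, front bearing from 3, drum 28 to 76.
- axle (a point): Point on the axle's line, 135 mm above the table, at x = -85 mm in the stand's frame (in front of the crank): centre of the circle on which handle_grip moves.
- handle_grip (a point): Middle of the crank's handle: black round sleeve, 18 mm across, 50 mm long, level along the stand's x axis. It turns freely on its pin, so it can be held with the tool pointing down all the way round. It moves on a circle of 55 mm radius round point axle, 80 to 190 mm above the table; only the bare plate is under it, and 60 mm are free from its middle towards the crank arm.
- drum (a joint): Angle of drum and crank, rad: 0 = handle straight above the axle, growing as it goes from there to the stand's -y side; turns several times either way. Stiff bearing: 0.36 N m of friction all round, so it stays where left (6.5 N at the handle). A hidden lump (about 0.7 kg, 42 mm off the axle, fixed at an unknown angle to the crank) adds or takes up to 5.5 N; all else is balanced.
- tape_roll: Bystander: grey roll of tape, 107 mm across, 50 mm high, lying flat on the table. Origin at the centre of its underside.
- beaker: Bystander: small glass beaker, 49 mm across, 44 mm high. Origin at the centre of its underside.
- bung: Bystander: dark rubber bung, 28 mm across, 27 mm high. Origin at the centre of its underside.
- matchbox: Bystander: matchbox 34 x 52 x 14 mm. Origin at the centre of its underside.

How it is judged:
On the way:
1. the drum is turned by the gripped handle: the handle comes to the far side of its circle, more than 100 mm from where it began (distance of handle_grip from where it was at the start of the episode above 0.1 m and contact force between the fingers and handle above 2 N), for 0.05 s.
At the end, for the whole second after the job is handed in: The drum's heavy side is within 0.35 rad (20 degrees) of straight down, the drum is still (under 0.05 rad/s) and the fingers grip the handle sleeve with more than 5 N (angle between lump's own z axis and vertical below 0.35 rad and velocity of joint drum between -0.05 and 0.05 rad/s and contact force between the fingers and handle above 5 N); the arm keeps its last pose, push and grip.
It fails at once if a bystander (tape roll, beaker, bung, matchbox) is moved by more than 15 mm (distance of any of tape_roll, beaker, bung, matchbox from where it was at the start of the episode above 0.015 m).
It also fails if it takes over 72 s, if anything falls off the work surface, if the arm or the gripper's body presses on something with over 40 N, if the wrist force passes 120 N, or if a joint passes its speed limit or range.

## Working session

There is one attempt and no reset: what is moved stays moved. The work goes in short steps, Python scripts to look and compute and a tool call to move; the robot and the scene stay as the last step left them, time stands still between calls to the robot, and variables do not carry over. Pictures are saved under pics/ and viewed, at most 10 in all, crops included, and the job is handed in when it is done.

Besides the shell and the picture viewer there is one more tool, called after "Call:" by a JSON object that holds its "op" and its "data", one argument or row to a line. jog_arm: Moves the arm, as the interface text tells. Scaled input: -1 to 1 covers 20 mm each way for a shift and 4 degrees each way for a turn. Its arguments: {"type":"object","properties":{"moves":{"type":"array"},"grip_force":{"type":"number"}},"required":["moves"]}

```bash
mkdir -p pics; python3 - <<'E'
from station import *
import cv2,json
o=get_obs();print(o)
for n in("scene","top"):
    c=read_camera(n);cv2.imwrite(f"pics/{n}0.png",c["color"]);print(n,{k:c[k] for k in c if k!="color"})
E
```

```text
{'t': 0.0, 'q': array([ 1.17790133,  0.47780186,  0.02233389,  1.55646342, -0.01153152,
        1.10936272, -0.08309226]), 'joint_vel': array([-0.00047269,  0.00040825, -0.00185953, -0.0006273 , -0.00105861,
       -0.00045204,  0.00251178]), 'joint_torque': array([-8.97264945e-04, -5.96456265e+01,  1.60772033e+00, -2.81201577e+01,
        1.25164585e-02,  9.48095578e-03, -4.98522738e-06]), 'eef_pos': array([ 0.18948173, -0.64724954,  0.24901937]), 'tool_rot': array([-9.34648139e-04,  9.89876702e-01,  1.41926758e-01, -1.90523476e-04]), 'contact_force': array([ 0.24002001, -0.29474055, -0.40375507]), 'torque': array([-0.02051011,  0.06880347,  0.02891537]), 'grasp_force': 0.0, 'gripper_width': 1.001224429827607}
scene {'fx': 383.3016543343663, 'fy': 383.3016543343663, 'cx': 249.37515482594537, 'cy': 194.6578305774916, 'rvec': array([ 1.86596921, -0.98289701,  0.60203563]), 'tvec': array([-0.30389181,  0.30536448,  0.51791757])}
top {'fx': 465.5072653437948, 'fy': 465.5072653437948, 'cx': 269.68307426686584, 'cy': 198.11674023820913, 'rvec': array([ 2.21265292, -2.14695659,  0.13887948]), 'tvec': array([-0.02126879,  0.52884582,  1.33966317])}
```

View pics/scene0.png

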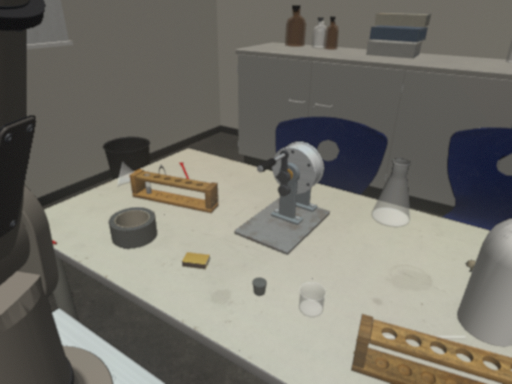

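View pics/top0.png

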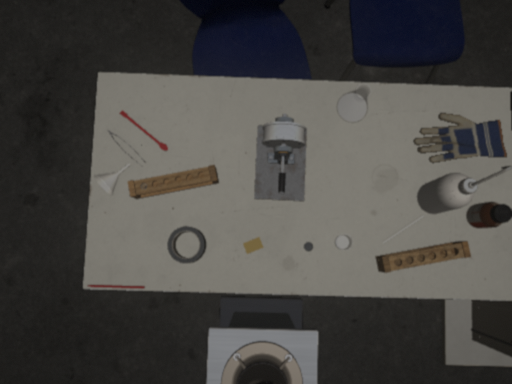

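Scene: the stand is centred near (285,215), with the drum at (300,165) and the crank at (280,165). Top: the plate spans about (256–306,125–200) and the black handle is at (282,182). I'll zoom in on both.

```bash
python3 - <<'E'
import cv2,numpy as np
a=cv2.imread("pics/scene0.png")[130:255,225:340];b=cv2.imread("pics/top0.png")[105:210,240:325]
a=cv2.resize(a,None,fx=4,fy=4,interpolation=cv2.INTER_CUBIC);b=cv2.resize(b,None,fx=4,fy=4,interpolation=cv2.INTER_CUBIC)
h=500;b=cv2.copyMakeBorder(b,0,max(0,h-b.shape[0]),0,0,cv2.BORDER_CONSTANT)
cv2.imwrite("pics/crop0.png",np.clip(1.6*np.hstack([a,b]).astype(float),0,255).astype(np.uint8))
E
```

```text
(no output)
```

View pics/crop0.png

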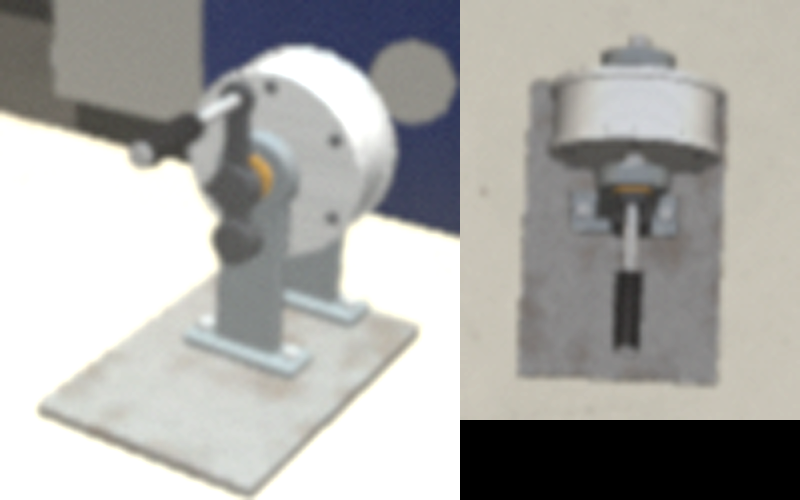

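The handle points up, close to angle 0. In crop pixels the sleeve's middle is at about (175,138) in the scene view and (626,310) in the top view. Plate corners in the scene view: (42,410), (250,495), (415,330). In the top view: (522,378), (718,382). I'll fit the stand pose and the handle angle from these.

```bash
cat > h.py <<'E'
from station import *
import cv2,numpy as np
from scipy.optimize import least_squares
from scipy.spatial.transform import Rotation as R
def proj(c,P):
    K=np.array([[c["fx"],0,c["cx"]],[0,c["fy"],c["cy"]],[0,0,1]])
    return cv2.projectPoints(np.float64(P).reshape(-1,3),c["rvec"],c["tvec"],K,None)[0].reshape(-1,2)
E
python3 - <<'E'
from h import *
S=read_camera("scene");T=read_camera("top")
f=lambda p,x0,y0:np.array(p)/4+[x0,y0]
sc=f([[42,410],[250,495],[415,330]],225,130); tp=f([[62,378],[258,382]],240,105)
hs=f([[175,138]],225,130); ht=f([[166,310]],240,105)
# handle triangulation
def r(v): return np.r_[proj(S,v)[0]-hs[0],proj(T,v)[0]-ht[0]]
h=least_squares(r,[.6,0,.19]);print("handle",h.x,h.fun)
pl=np.array([[-.112,.075,.01],[-.112,-.075,.01],[.112,-.075,.01]])
def W(p,P):
    P=np.atleast_2d(P);c,s=np.cos(p[2]),np.sin(p[2]);return np.c_[p[0]+c*P[:,0]-s*P[:,1],p[1]+s*P[:,0]+c*P[:,1],P[:,2]]
def hp(a):return [-.085,-.055*np.sin(a),.135+.055*np.cos(a)]
def g(p):
    return np.r_[proj(S,W(p,pl))-sc,proj(T,W(p,pl[:2]))-tp,proj(S,W(p,hp(p[3])))-hs,proj(T,W(p,hp(p[3])))-ht].ravel()
q=least_squares(g,[h.x[0]+.085,h.x[1],0,0]);print(q.x,q.fun.round(1));print("axle",W(q.x,[-.085,0,.135]),"hg",W(q.x,hp(q.x[3])))
E
```

```text
handle [ 0.55657337 -0.0344301   0.18858182] [-1.24928949  0.12571373  1.28155321 -0.82383251]
[ 0.63761948 -0.03901568 -0.00437444 -0.05538017] [-2.  -1.6  0.8 -1.4  1.6 -2.  -0.1 -0.1  1.3  0.7 -1.7  0.3  1.7  0.6]
axle [[ 0.55262029 -0.03864386  0.135     ]] hg [[ 0.55263361 -0.03559953  0.18991568]]
```

Call:
{"op": "jog_arm", "data": {
  "moves": [0.8,-0.8,-0.2,0,0,1,1,0.8,-0.8,-0.2,0,0,1,1,0.7,-1,-0.2,0,0,1,1,0.6,-1,-0.2,0,0,1,1,0.5,-1,-0.2,0,0,0,1,0.5,-1,-0.2,0,0,0,1,0.5,-1,0,0,0,0,1,0.5,-1,0,0,0,0,1],
  "grip_force": 60
}}

```text
t: 0.87
eef_pos: [0.2741, -0.485, 0.2743]
tool_rot: [0.0, 1.0, 0.003, 0.0]
contact_force: [-0.2, -0.1, -0.4]
gripper_width: 0.999
grasp_force: 0.0
```

Call:
{"op": "jog_arm", "data": {
  "moves": [0.5,-1,0,0,0,0,1,0.5,-1,0,0,0,0,1,0.5,-1,0,0,0,0,1,0.5,-1,0,0,0,0,1,0.5,-1,0,0,0,0,1,0.5,-1,0,0,0,0,1,0.5,-1,0,0,0,0,1,0.5,-1,0,0,0,0,1]
}}

```text
t: 1.53
eef_pos: [0.3531, -0.3245, 0.274]
tool_rot: [0.0, 1.0, 0.003, -0.0]
contact_force: [0.7, -0.0, -0.3]
gripper_width: 1.001
grasp_force: 0.0
```

Call:
{"op": "jog_arm", "data": {
  "moves": [0.5,-1,0,0,0,0,1,0.5,-1,0,0,0,0,1,0.5,-1,0,0,0,0,1,0.5,-1,0,0,0,0,1,0.5,-1,0,0,0,0,1,0.5,-1,0,0,0,0,1,0.5,-1,0,0,0,0,1,0.5,-1,0,0,0,0,1]
}}

```text
t: 2.2
eef_pos: [0.4322, -0.1642, 0.274]
tool_rot: [0.0, 1.0, 0.003, 0.0]
contact_force: [-0.3, -0.1, -0.4]
gripper_width: 0.998
grasp_force: 0.0
```

Call:
{"op": "jog_arm", "data": {
  "moves": [0.5,-0.9,0,0,0,0,1,0.5,-0.9,0,0,0,0,1,0.5,-0.9,0,0,0,0,1,0.5,-0.9,0,0,0,0,1,0.5,-0.9,0,0,0,0,1,0.5,-0.9,0,0,0,0,1,0.5,-0.9,0,0,0,0,1,0,0,0,0,0,0,1]
}}

```text
t: 2.87
eef_pos: [0.5027, -0.0345, 0.2742]
tool_rot: [-0.001, 1.0, 0.005, 0.001]
contact_force: [-0.6, 1.2, 0.2]
gripper_width: 1.0
grasp_force: 0.0
```

```bash
python3 - <<'E'
from h import *
c=read_camera("wrist");np.savez("w1.npz",**c);print(get_obs()["eef_pos"],R.from_rotvec(c["rvec"]).inv().apply(-np.array(c["tvec"])))
t=read_camera("top")
cv2.imwrite("pics/w1.png",np.clip(c["color"]*1.4,0,255).astype(np.uint8))
print(proj(c,[[.5526,-.0356,.19],[.5526,-.0386,.135]]))
E
```

```text
[ 0.50182313 -0.03665971  0.27395539] [ 0.56714967 -0.03475115  0.39832473]
[[262.49264763 137.31099253]
 [265.83109034 132.72875874]]
```

View pics/w1.png

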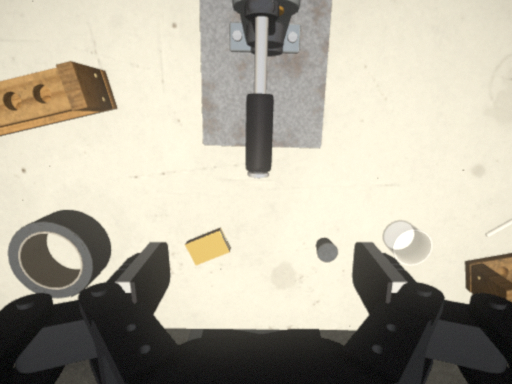

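The wrist view shows the sleeve from (261,94) to (258,171), with its middle at (260,133), 3 to 4 px from the prediction. The plate's near corners are at (203,148) and (321,148). I'll refine the fit with these.

```bash
python3 - <<'E'
from h import *
S=read_camera("scene");T=read_camera("top");Wc=dict(np.load("w1.npz"))
f=lambda p,x0,y0:np.array(p)/4+[x0,y0]
sc=f([[42,410],[250,495],[415,330]],225,130); tp=f([[62,378],[258,382]],240,105)
hs=f([[175,138]],225,130); ht=f([[166,310]],240,105)
wp=np.array([[203,148],[321,148]]);we=np.array([[261,94.],[258.5,171]])
pl=np.array([[-.112,.075,.01],[-.112,-.075,.01],[.112,-.075,.01]])
def W(p,P):
    P=np.atleast_2d(P);c,s=np.cos(p[2]),np.sin(p[2]);return np.c_[p[0]+c*P[:,0]-s*P[:,1],p[1]+s*P[:,0]+c*P[:,1],P[:,2]]
def hp(a,x=-.085):return [x,-.055*np.sin(a),.135+.055*np.cos(a)]
def g(p):
    return np.r_[.4*(proj(S,W(p,pl))-sc),.4*(proj(T,W(p,pl[:2]))-tp),.4*(proj(S,W(p,hp(p[3])))-hs),.4*(proj(T,W(p,hp(p[3])))-ht),proj(Wc,W(p,pl[:2]))-wp,proj(Wc,W(p,[hp(p[3],-.06),hp(p[3],-.11)]))-we].ravel()
q=least_squares(g,[.64,-.04,0,0]);print(q.x,q.fun.round(1));print("axle",W(q.x,[-.085,0,.135]),"hg",W(q.x,hp(q.x[3])))
w=lambda v:np.r_[.5*(proj(S,v)[0]-hs[0]),.5*(proj(T,v)[0]-ht[0]),proj(Wc,v)[0]-[259.7,133]]
h=least_squares(w,[.55,-.035,.19]);print("tri",h.x,h.fun.round(1))
E
```

```text
[ 0.63967887 -0.03616014 -0.00084028 -0.04233288] [-1.  -0.9  0.2 -0.9  0.3 -1.1 -0.3 -0.3  0.2 -0.1 -0.8 -0.1  0.4 -0.1
 -0.3 -1.4  0.6 -0.1 -0.8  0.9  0.9 -0. ]
axle [[ 0.5546789  -0.03608872  0.135     ]] hg [[ 0.55468086 -0.0337611   0.18995073]]
tri [ 0.55539777 -0.03373208  0.18910171] [-0.9  0.   0.5 -0.2  0.1 -0. ]
```

Call:
{"op": "jog_arm", "data": {
  "moves": [0.9,-0.15,0,0,0,0,1,0.9,0,0,0,0,0,1,0.85,0,0.5,0,0,0,1,0,0,1,0,0,0,1,0,0,1,0,0,0,1,0,0,1,0,0,0,1,0,0,0.7,0,0,0,1,0,0,0,0,0,0,1]
}}

```text
t: 3.73
eef_pos: [0.5517, -0.0371, 0.187]
tool_rot: [0.0, 1.0, 0.002, -0.003]
contact_force: [-0.3, 0.1, 0.3]
gripper_width: 0.999
grasp_force: 0.0
```

Call:
{"op": "jog_arm", "data": {
  "moves": [0,0,0,0,0,0,0,0,0,0,0,0,0,0,0,0,0,0,0,0,0,0,0,0,0,0,0,0,0,0,0,0,0,0,0,0,0,0,0,0,0,0,0,0,0,0,0,0,0,0,0,0,0,0,0,0],
  "grip_force": 60
}}

```text
t: 4.4
eef_pos: [0.5546, -0.0345, 0.1908]
tool_rot: [-0.0, 1.0, 0.003, 0.001]
contact_force: [-2.4, 3.4, 6.6]
gripper_width: 0.191
grasp_force: 58.6
```

```bash
python3 - <<'E'
import numpy as np
a=np.radians(-2.4+np.arange(65)*5.625)
y=np.round(2.75*np.sin(a),2);z=np.round(-2.75*np.cos(a),2)
for k in range(8):
    print(k,", ".join(f"{y[i+1]-y[i]:.2f}/{z[i+1]-z[i]:.2f}" for i in range(8*k,8*k+8)))
E
```

```text
0 0.27/0.00, 0.27/0.03, 0.27/0.06, 0.26/0.08, 0.24/0.10, 0.24/0.13, 0.22/0.15, 0.21/0.18
1 0.19/0.19, 0.17/0.21, 0.15/0.22, 0.12/0.24, 0.11/0.25, 0.07/0.26, 0.05/0.27, 0.03/0.26
2 0.00/0.27, -0.03/0.27, -0.06/0.27, -0.08/0.26, -0.10/0.24, -0.13/0.24, -0.15/0.22, -0.18/0.21
3 -0.19/0.19, -0.21/0.17, -0.22/0.15, -0.24/0.12, -0.25/0.11, -0.26/0.07, -0.27/0.05, -0.26/0.03
4 -0.27/0.00, -0.27/-0.03, -0.27/-0.06, -0.26/-0.08, -0.24/-0.10, -0.24/-0.13, -0.22/-0.15, -0.21/-0.18
5 -0.19/-0.19, -0.17/-0.21, -0.15/-0.22, -0.12/-0.24, -0.11/-0.25, -0.07/-0.26, -0.05/-0.27, -0.03/-0.26
6 0.00/-0.27, 0.03/-0.27, 0.06/-0.27, 0.08/-0.26, 0.10/-0.24, 0.13/-0.24, 0.15/-0.22, 0.18/-0.21
7 0.19/-0.19, 0.21/-0.17, 0.22/-0.15, 0.24/-0.12, 0.25/-0.11, 0.26/-0.07, 0.27/-0.05, 0.26/-0.03
```

Call:
{"op": "jog_arm", "data": {
  "moves": [0,0.27,0,0,0,0,0,0,0.27,0.03,0,0,0,0,0,0.27,0.06,0,0,0,0,0,0.26,0.08,0,0,0,0,0,0.24,0.1,0,0,0,0,0,0.24,0.13,0,0,0,0,0,0.22,0.15,0,0,0,0,0,0.21,0.18,0,0,0,0]
}}

```text
t: 5.07
eef_pos: [0.5541, -0.0736, 0.1751]
tool_rot: [-0.001, 1.0, 0.003, -0.0]
contact_force: [0.4, 6.0, -0.9]
gripper_width: 0.195
grasp_force: 58.4
```

Call:
{"op": "jog_arm", "data": {
  "moves": [0,0.19,0.19,0,0,0,0,0,0.17,0.21,0,0,0,0,0,0.15,0.22,0,0,0,0,0,0.12,0.24,0,0,0,0,0,0.11,0.25,0,0,0,0,0,0.07,0.26,0,0,0,0,0,0.05,0.27,0,0,0,0,0,0.03,0.26,0,0,0,0]
}}

```text
t: 5.73
eef_pos: [0.5539, -0.0901, 0.1368]
tool_rot: [-0.002, 1.0, 0.004, -0.001]
contact_force: [-2.9, 8.7, 0.9]
gripper_width: 0.193
grasp_force: 58.8
```

Call:
{"op": "jog_arm", "data": {
  "moves": [0,0,0.27,0,0,0,0,0,-0.03,0.27,0,0,0,0,0,-0.06,0.27,0,0,0,0,0,-0.08,0.26,0,0,0,0,0,-0.1,0.24,0,0,0,0,0,-0.13,0.24,0,0,0,0,0,-0.15,0.22,0,0,0,0,0,-0.18,0.21,0,0,0,0]
}}

```text
t: 6.4
eef_pos: [0.5541, -0.0752, 0.0982]
tool_rot: [-0.001, 1.0, 0.004, -0.0]
contact_force: [-5.5, 8.2, 11.4]
gripper_width: 0.191
grasp_force: 59.9
```

Call:
{"op": "jog_arm", "data": {
  "moves": [0,-0.19,0.19,0,0,0,0,0,-0.21,0.17,0,0,0,0,0,-0.22,0.15,0,0,0,0,0,-0.24,0.12,0,0,0,0,0,-0.25,0.11,0,0,0,0,0,-0.26,0.07,0,0,0,0,0,-0.27,0.05,0,0,0,0,0,-0.26,0.03,0,0,0,0]
}}

```text
t: 7.07
eef_pos: [0.5546, -0.0415, 0.0812]
tool_rot: [0.001, 1.0, 0.002, 0.0]
contact_force: [-3.7, -3.2, 12.9]
gripper_width: 0.189
grasp_force: 59.9
```

Call:
{"op": "jog_arm", "data": {
  "moves": [0,-0.27,0,0,0,0,0,0,-0.27,-0.03,0,0,0,0,0,-0.27,-0.06,0,0,0,0,0,-0.26,-0.08,0,0,0,0,0,-0.24,-0.1,0,0,0,0,0,-0.24,-0.13,0,0,0,0,0,-0.22,-0.15,0,0,0,0,0,-0.21,-0.18,0,0,0,0]
}}

```text
t: 7.73
eef_pos: [0.555, -0.0007, 0.0932]
tool_rot: [-0.0, 1.0, 0.003, 0.001]
contact_force: [7.7, 2.0, -17.9]
gripper_width: 0.188
grasp_force: 59.0
```

Call:
{"op": "jog_arm", "data": {
  "moves": [0,-0.19,-0.19,0,0,0,0,0,-0.17,-0.21,0,0,0,0,0,-0.15,-0.22,0,0,0,0,0,-0.12,-0.24,0,0,0,0,0,-0.11,-0.25,0,0,0,0,0,-0.07,-0.26,0,0,0,0,0,-0.05,-0.27,0,0,0,0,0,-0.03,-0.26,0,0,0,0]
}}

```text
t: 8.4
eef_pos: [0.5553, 0.0198, 0.1321]
tool_rot: [-0.002, 1.0, 0.004, 0.001]
contact_force: [7.5, 7.3, -12.2]
gripper_width: 0.188
grasp_force: 59.7
```

Call:
{"op": "jog_arm", "data": {
  "moves": [0,0,-0.27,0,0,0,0,0,0.03,-0.27,0,0,0,0,0,0.06,-0.27,0,0,0,0,0,0.08,-0.26,0,0,0,0,0,0.1,-0.24,0,0,0,0,0,0.13,-0.24,0,0,0,0,0,0.15,-0.22,0,0,0,0,0,0.18,-0.21,0,0,0,0]
}}

```text
t: 9.07
eef_pos: [0.5551, 0.0063, 0.1722]
tool_rot: [-0.002, 1.0, 0.004, 0.001]
contact_force: [4.0, 9.3, -6.0]
gripper_width: 0.19
grasp_force: 60.4
```

Call:
{"op": "jog_arm", "data": {
  "moves": [0,0.19,-0.19,0,0,0,0,0,0.21,-0.17,0,0,0,0,0,0.22,-0.15,0,0,0,0,0,0.24,-0.12,0,0,0,0,0,0.25,-0.11,0,0,0,0,0,0.26,-0.07,0,0,0,0,0,0.27,-0.05,0,0,0,0,0,0.26,-0.03,0,0,0,0]
}}

```text
t: 9.73
eef_pos: [0.5547, -0.0322, 0.1908]
tool_rot: [-0.002, 1.0, 0.004, 0.001]
contact_force: [-0.8, 8.7, 2.9]
gripper_width: 0.189
grasp_force: 61.4
```

```bash
cat > fit.py <<'E'
import numpy as np
from scipy.optimize import least_squares
D=np.array([[-.0736,.1751,6,-.9],[-.0901,.1368,8.7,.9],[-.0752,.0982,8.2,11.4],[-.0415,.0812,-3.2,12.9],[-.0007,.0932,2,-17.9],[.0198,.1321,7.3,-12.2],[.0063,.1722,9.3,-6],[-.0322,.1908,8.7,2.9]])
c=least_squares(lambda p:np.hypot(D[:,0]-p[0],D[:,1]-p[1])-.055,[-.036,.135]);print("centre",c.x,(c.fun*1e3).round(1))
a=np.arctan2(-(D[:,0]-c.x[0]),D[:,1]-c.x[1])
T=D[:,2]*np.cos(a)+D[:,3]*np.sin(a)
Rr=-D[:,2]*np.sin(a)+D[:,3]*np.cos(a)
print(np.degrees(a).round(),T.round(1),Rr.round(1))
s=least_squares(lambda p:p[0]-p[1]*np.sin(a+p[2])-T,[6.5,5.4,0]);print(s.x,s.fun.round(1))
for ph in np.arange(-3,3.2,1):
    r=least_squares(lambda p:6.5-5.25*np.sin(a+p[0])-T,[ph]);print(r.x,r.cost)
print("target handle angle deg",np.degrees((np.pi-s.x[2])%(2*np.pi)))
E
python3 fit.py
```

```text
centre [-0.03510874  0.13590154] [-0.1 -0.   0.   0.1 -0.2  0.   0.1 -0. ]
[  44.   89.  133.  173. -141.  -94.  -49.   -3.] [ 3.7  1.   2.7  4.7  9.7 11.7 10.6  8.5] [ -4.8  -8.7 -13.8 -12.4  15.2   8.1   3.    3.4]
[ 6.66269472  5.28239937 -0.18022248] [ 0.   0.4 -0.5  0.4 -0.5  0.1  0.6 -0.7]
[-0.1794598] 0.8991412971588895
[-0.1794598] 0.8991412971588902
[-0.1794598] 0.8991412971588888
[-0.17945981] 0.8991412971588882
[-0.17945977] 0.8991412971590153
[-0.17945982] 0.8991412971588817
[6.1037255] 0.8991412971588838
target handle angle deg 190.32598766203932
```

The fit is clean: the heavy side is down with the handle at about 190°. I'll turn back the other way, which also gives a second reading with the friction reversed.

Call:
{"op": "jog_arm", "data": {
  "moves": [0,-0.26,0.03,0,0,0,0,0,-0.27,0.05,0,0,0,0,0,-0.26,0.07,0,0,0,0,0,-0.25,0.11,0,0,0,0,0,-0.24,0.12,0,0,0,0,0,-0.22,0.15,0,0,0,0,0,-0.21,0.17,0,0,0,0,0,-0.19,0.19,0,0,0,0]
}}

```text
t: 10.4
eef_pos: [0.5552, 0.0047, 0.1739]
tool_rot: [-0.001, 1.0, 0.003, 0.002]
contact_force: [-1.9, 5.8, 8.5]
gripper_width: 0.19
grasp_force: 61.9
```

Call:
{"op": "jog_arm", "data": {
  "moves": [0,-0.18,0.21,0,0,0,0,0,-0.15,0.22,0,0,0,0,0,-0.13,0.24,0,0,0,0,0,-0.1,0.24,0,0,0,0,0,-0.08,0.26,0,0,0,0,0,-0.06,0.27,0,0,0,0,0,-0.03,0.27,0,0,0,0,0,0,0.27,0,0,0,0]
}}

```text
t: 11.07
eef_pos: [0.5554, 0.0199, 0.1332]
tool_rot: [-0.002, 1.0, 0.004, 0.002]
contact_force: [1.6, 6.2, 1.7]
gripper_width: 0.184
grasp_force: 61.2
```

Call:
{"op": "jog_arm", "data": {
  "moves": [0,0.03,0.26,0,0,0,0,0,0.05,0.27,0,0,0,0,0,0.07,0.26,0,0,0,0,0,0.11,0.25,0,0,0,0,0,0.12,0.24,0,0,0,0,0,0.15,0.22,0,0,0,0,0,0.17,0.21,0,0,0,0,0,0.19,0.19,0,0,0,0]
}}

```text
t: 11.73
eef_pos: [0.5551, 0.0013, 0.0947]
tool_rot: [-0.001, 1.0, 0.004, 0.001]
contact_force: [2.2, 4.6, 0.5]
gripper_width: 0.19
grasp_force: 61.1
```

Call:
{"op": "jog_arm", "data": {
  "moves": [0,0.21,0.18,0,0,0,0,0,0.22,0.15,0,0,0,0,0,0.24,0.13,0,0,0,0,0,0.24,0.1,0,0,0,0,0,0.26,0.08,0,0,0,0,0,0,0,0,0,0,0,0,0,0,0,0,0,0,0,0,0,0,0,0,0]
}}

```text
t: 12.4
eef_pos: [0.5547, -0.0247, 0.0819]
tool_rot: [0.0, 1.0, 0.003, 0.001]
contact_force: [3.5, 1.1, -1.1]
gripper_width: 0.185
grasp_force: 60.8
```

```bash
python3 - <<'E'
from h import *
o=get_obs();y,z=o["eef_pos"][1:];print(o["eef_pos"],o["contact_force"],o["grasp_force"],np.degrees(np.arctan2(-(y+.0351),z-.1359))%360)
E
```

```text
[ 0.55472902 -0.02474467  0.08191502] [ 3.52910538  1.06605617 -1.09864121] 60.80354243516922 190.85850705870655
```

The reverse readings (2.1, 1.7 and 3.75 N) match the model. The handle now rests at 190.9° and is firmly gripped, so I'm handing in.

```bash
python3 -c "
from station import *
print(get_obs()['joint_vel'].round(4)); print(hand_in())"
```

```text
[-0.0009 -0.0003  0.004  -0.0009  0.0004  0.0014 -0.0004]
the job is handed in; nothing more can be done
None
```

I handed the job in with the drum's heavy side straight down to within a few degrees by the force readings: handle at 191° (estimate 190°), drum still, handle gripped at about 60 N; no verdict came back, and I took no closing picture of the bystanders.

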